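# Seat the cement tin, screw the cap home and hold it a quarter turn open

## Robot

A 6-joint arm with a two-finger parallel gripper is mounted at the origin on the work surface. World frame = base frame: x ahead of the robot, y to its left, z up, the work surface at z = 0. Lengths are in mm, angles in rad, forces in N, time in s.
With the tool pointing down it reaches from about 275 to 725 mm from the base axis. Payload 15.9 kg.
Tool frame: the origin (TCP) lies midway between the tips of the shut fingers; the grasp point (between the pads) lies 19 mm behind it; z points along the fingers, y is the direction in which the jaws open and shut (so a half turn about z gives the same grasp; the last joint's range is limited). The gripper opens to 85 mm and grips with 20 to 120 N. Pads are 22 mm wide; open, the fingers measure 114 mm over their backs; the gripper's body (76 mm by 85 mm) begins 54 mm behind the grasp point. The pads swing forward as they close: fully open they stand 13 mm farther back than shut.
Start: joints at [1.224, 0.213, -0.034, 1.323, 0, 1.571], TCP at [169.938, 470.219, 231.306] pointing down, gripper open.
Joint ranges: [-2.98, 2.98], [-0.74, 1.72], [-1.14, 1.35], [-2.1, 2.04], [-1.57, 1.44], [-3.14, 3.14]. Speed limits (rad/s): [1.89, 1.89, 2.39, 2.57, 3.14, 3.14].

## Interface

Orientations are given as [roll, pitch, yaw] about the fixed x, y, z axes, in that order (R = Rz(yaw) Ry(pitch) Rx(roll)).
In Python, from cell import read_state, grab_frame, camera_info, finish_job gives the robot as it stands. The module is installed in compiled form; this text tells all that it offers.
- The arm moves only by the tool play_rows, never from a script. Its argument "increments" is a list of rows, each a list of 3 entries, a list of its own where there are three numbers: the turn, a rotation vector about the tool's x, y, z as a fraction of full scale, then the shift along the tool's x, y, z as a fraction of full scale, then the opening, from -1 (shut) to 1 (fully open). A call has 1 to 12 rows; each row shifts and turns the pose as measured when the row begins, along the tool's axes as they then stand; what a row does not reach is not made up. Full scale, the value 1, is 0.25 m for a shift and pi/2 rad for a turn. A row lasts 1/8 s, in which the tool goes at most 62.5 mm and 10.7 degrees, less where a joint would pass 70% of its speed; a pose out of reach is approached as far as the arm can. A call with a number of a shift or a turn outside -1 to 1 is refused whole. A call with a gripper value outside its range is refused whole. The fingers move at their own pace and stop on an object; "newtons" is the grip in N (left out, the last holds). Time passes only in rows, so rows that do not move let the fingers close. It gives the time, the measured TCP pose, the force and the opening at its end, in the units of the state.
- read_state(): the state, without advancing time (a new reading comes with each control period).
- grab_frame(name): name is "scene" or "side" or "wrist"; returns (picture, depth): 480x640x3 uint8, red, green, blue; 480x640 float32, mm along the optical axis (not along the pixel's ray), 0 where there is no reading.
- camera_info(name): a dict with "fx", "fy", "cx", "cy" (pixels), "dist_coeffs" ([k1, k2, p1, p2, k3] as OpenCV has them; the pictures are not rectified), "world_from_camera" (4x4, takes a point from camera to world coordinates). Camera axes: x right, y down, z forward; pixel columns grow to the right and rows downward; lengths in mm; the calibration is good to about 2 mm. A picture is of the moment at which its call begins: read the wrist's pose just before it. camera_info takes no time and is no camera call; for the wrist camera it gives the pose at the moment of the call.
- finish_job(): hands the job in, once; it reports no verdict.
The state is a dict: "t": time; "joints": joint angles; "qd": joint speeds; "effort": joint torques, N m; "position": TCP position; "tool_rot": TCP orientation; "ft_force": force on the tool from outside, world axes, zero at the start; "ft_torque": the same for the moment, N m; "opening": finger opening in mm.
Only numpy, scipy, OpenCV 4.12 (cv2) and the standard library are available. Lean on these libraries where they do the work, as an engineer would, in place of code of your own. Each camera call takes 0.05 s, during which the arm holds its last target. There are 200 camera calls.

## Task

Slide the square cement tin along the bench, without lifting it, fully home into the wooden holder. Then screw its cap on clockwise until it bottoms out, and back it off a quarter turn so that the tin can vent. Finish while still holding the cap there in the gripper: do not let go. Leave the other things on the bench alone.

Things in the scene. Friction and masses are not known exactly. Their poses are not given: they have to be found in the camera images.
- holder: Fixed wooden pocket, three walls 35 mm high, 18 mm thick, open to its own -x; x points into it. Origin at bench level where the tin's origin lies when home. Back wall's inner face at x=+50 mm, side walls' at y=-53 and +53 mm (3 mm play each side) from x=-20 mm to the back; ahead of that, flares widen the mouth to about 150 mm at x=-60 mm. It keeps the tin from turning with the cap.
- tin: Loose square bare-metal tin, 100 x 100 mm, 60 mm high, about 0.6 kg (varies), flat top, origin at the centre of its underside. It starts before the holder's mouth, its x axis within 0.3 rad of the holder's, and goes home with those axes in line. Too wide to grasp across; push it, or draw it by its cap.
- cap: Black ribbed round screw cap amid the tin's top, 44 mm across, 30 mm high, with a grey ridge (34 mm long, 3 mm high) over its top along its x axis. Origin on its axis half-way up: 85 mm above the bench when bottomed out, its rim then 10 mm above the tin's top. Sinks 6 mm per turn clockwise seen from above, rises as much anticlockwise. Stiff (0.06 N m), stays where left, cannot come off.
- cap_turn (a joint): Angle of the cap on the tin's thread, rad: 0 = bottomed out (hard stop), growing as it is unscrewed (anticlockwise seen from above). It starts 2 to 3.6 rad open.
- nailbox: Brown open box of nails, 150 x 110 x 50 mm, origin under its centre; leave it alone.
- last: Wooden shoe last about 230 mm long, 90 mm high, origin on its underside, toe to its +x; leave it alone.
- hammer: Hammer lying along its x axis, about 0.3 m long; leave it alone.
- brush: Brush lying along its x axis, about 0.2 m long; leave it alone.

How it is judged (in metres and radians):
On the way, in this order (a step that is already met when the one before it is completed fails the run):
1. the tin is fully home in the holder (x of tin in the frame of holder above -0.01 m and y of tin in the frame of holder between -0.008 and 0.008 m and height (world z) of tin below 0.006 m and linear speed of tin below 0.02 m/s), for 0.2 s.
2. the cap is screwed on until it bottoms out (value of joint cap_turn below 0.1 rad), for 0.1 s.
At the end, for the whole second after the job is handed in: The tin stands flat and home in the holder (within 10 mm of the back wall), the cap has been bottomed out and then backed off a quarter turn (1.22 to 1.92 rad open, 90 +- 20 degrees), and the fingers still grip the cap (more than 3 N) (x of tin in the frame of holder above -0.01 m and y of tin in the frame of holder between -0.008 and 0.008 m and angle between the x axis of tin and the x axis of holder, either way round below 0.12 rad and height (world z) of tin below 0.006 m and angle between tin's own z axis and vertical below 0.08 rad and value of joint cap_turn between 1.22 and 1.92 rad and contact force between the fingers and cap above 3 N); the arm keeps its last pose, push and grip.
It fails at once if the tin is lifted off the bench (height (world z) of tin above 0.015 m).
It fails at once if the tin is tipped (angle between tin's own z axis and vertical above 0.25 rad).
It fails at once if another thing on the bench is disturbed (distance of any of nailbox, last, hammer, brush from where it was at the start of the episode above 0.03 m).
It also fails if it takes over 67 s, if anything falls off the work surface, if the arm or the gripper's body presses on something with over 40 N, if the wrist force passes 120 N, or if a joint passes its speed limit or range.

## Working session

There is one attempt and no reset: what is moved stays moved. The work goes in short steps, Python scripts to look and compute and a tool call to move; the robot and the scene stay as the last step left them, time stands still between calls to the robot, and variables do not carry over. Pictures are saved under pics/ and viewed, about 8 in all and at most 12, crops included, and the job is handed in when it is done.

Besides the shell and the picture viewer there is one more tool, called after "Call:" as name([rows], argument=value, ...), one row to a line, values as JSON. play_rows: Moves the arm, as the interface text tells. Its arguments: {"type":"object","properties":{"increments":{"type":"array"},"newtons":{"type":"number"}},"required":["increments"]}

```bash
mkdir -p pics; cat > h.py <<'E'
import numpy as np, cv2
from cell import *
def cloud(n):
    pic,d=grab_frame(n); c=camera_info(n)
    K=np.array([[c['fx'],0,c['cx']],[0,c['fy'],c['cy']],[0,0,1.]])
    v,u=np.mgrid[0:480,0:640]
    p=cv2.undistortPoints(np.stack([u,v],-1).reshape(-1,1,2).astype(float),K,np.array(c['dist_coeffs'],float)).reshape(480,640,2)
    P=np.dstack([p*d[...,None],d]); T=np.array(c['world_from_camera'])
    W=P@T[:3,:3].T+T[:3,3]; W[d==0]=np.nan
    return pic,W
def save(n,pic): cv2.imwrite('pics/'+n,pic[...,::-1])
E
python3 - <<'E'
from h import *
s=read_state();print(s)
for n in('scene','side'):
    p,W=cloud(n);np.save(n,W);save(n+'.png',p);print(np.array(camera_info(n)['world_from_camera']).round(2))
a=cv2.imread('pics/scene.png')
E
```

```text
{'t': 0.0, 'joints': array([ 1.22400822e+00,  2.13345388e-01, -3.50760178e-02,  1.32349008e+00,
       -2.22185239e-05,  1.57080268e+00]), 'qd': array([-0.00073552, -0.00065744,  0.00140708,  0.00233765, -0.00090174,
       -0.00116834]), 'effort': array([ 3.11475014e-03, -6.86165571e+01,  4.87114513e+01,  1.73728389e-02,
        5.79059156e-05,  3.95332893e-05]), 'position': array([169.82873181, 469.90764412, 230.81482578]), 'tool_rot': array([-3.14047749e+00,  2.22255937e-05,  2.79479822e+00]), 'ft_force': array([0.28624009, 0.29052543, 0.7634673 ]), 'ft_torque': array([ 0.01973981,  0.03840379, -0.0205022 ]), 'opening': 85.59011210415363}
[[ 8.1000e-01  3.7000e-01 -4.6000e-01  9.3702e+02]
 [ 5.9000e-01 -5.0000e-01  6.4000e-01 -6.2019e+02]
 [ 1.0000e-02 -7.8000e-01 -6.2000e-01  6.9400e+02]
 [ 0.0000e+00  0.0000e+00  0.0000e+00  1.0000e+00]]
[[ 9.80000e-01 -1.00000e-01  1.80000e-01  2.73580e+02]
 [-2.10000e-01 -5.20000e-01  8.30000e-01 -1.02698e+03]
 [ 1.00000e-02 -8.50000e-01 -5.30000e-01  7.54490e+02]
 [ 0.00000e+00  0.00000e+00  0.00000e+00  1.00000e+00]]
```

View pics/scene.png

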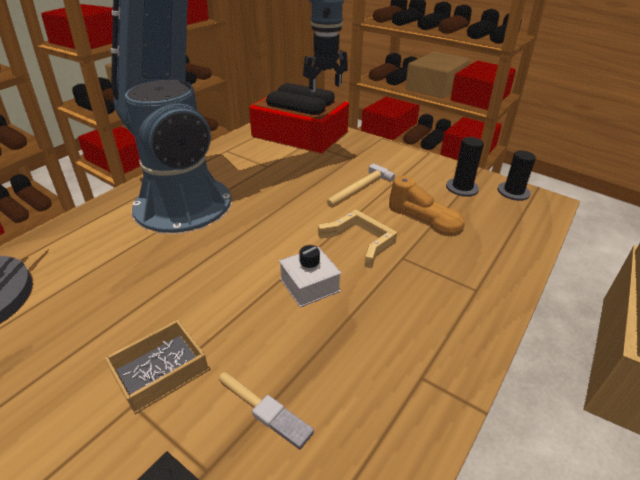

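View pics/side.png

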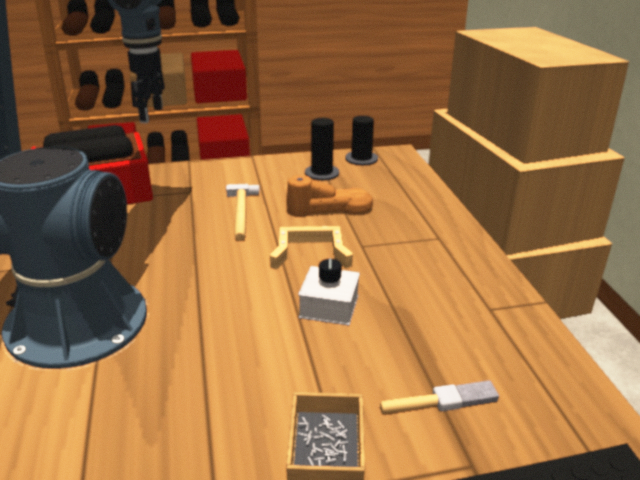

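The scene picture shows the tin at about (310,275) with its cap at (310,256), just before the holder's mouth at (360,235). The hammer and last are behind the holder. The side picture agrees, with the tin at (330,295) and the holder at (312,243). Next I'll measure both from the clouds.

```bash
python3 - <<'E'
from h import *
for n in('scene','side'):
    W=np.load(n+'.npy'); x,y,z=W[...,0],W[...,1],W[...,2]
    def comps(lo,hi):
        m=((z>lo)&(z<hi)&(x>200)&(x<750)&(y>-350)&(y<400)).astype(np.uint8)
        k,L,st,c=cv2.connectedComponentsWithStats(m,connectivity=8)
        for i in range(1,k):
            if st[i,4]>60:
                P=W[L==i]; r=cv2.minAreaRect(P[:,:2].astype(np.float32))
                print(n,lo,hi,st[i,4],np.round(c[i]),'rect',np.round(r[0],1),np.round(r[1],1),round(r[2],1),'z',np.median(P[:,2]).round(1)); 
                if lo==30: print(cv2.approxPolyDP(P[:,:2].astype(np.float32)[cv2.convexHull(P[:,:2].astype(np.float32),returnPoints=False)[:,0]],6,True)[:,0].round(0).tolist())
    comps(55,65); comps(30,40); comps(80,110)
E
```

```text
scene 55 65 164 [414. 198.] rect [548.9 345.8] [119.3  37.3] 14.2 z 60.4
scene 55 65 1123 [309. 270.] rect [500.  -49.3] [104.1 104.8] 64.2 z 60.6
scene 30 40 341 [431. 215.] rect [596.8 334.5] [218.2  64.8] 9.6 z 34.8
[[703.0, 349.0], [693.0, 383.0], [484.0, 348.0], [508.0, 328.0], [670.0, 314.0], [691.0, 325.0]]
scene 30 40 766 [364. 229.] rect [503.1 157.5] [132.7 181.3] 80.0 z 35.6
[[579.0, 83.0], [581.0, 208.0], [441.0, 235.0], [407.0, 112.0]]
scene 30 40 192 [310. 286.] rect [513.6 -81.7] [136.5  68.5] 21.7 z 35.2
[[565.0, -26.0], [438.0, -75.0], [525.0, -114.0]]
scene 30 40 74 [179. 334.] rect [ 413.7 -335.1] [70.1 22.8] 5.3 z 34.6
[[450.0, -343.0], [382.0, -327.0], [380.0, -350.0]]
scene 80 110 263 [405. 183.] rect [522.  358.7] [57.7 68. ] 67.3 z 88.4
scene 80 110 390 [309. 255.] rect [500.7 -49.7] [43.1 46.3] 37.3 z 102.5
side 55 65 186 [312. 194.] rect [548.4 346.8] [126.1  36.7] 5.2 z 60.1
side 55 65 1275 [329. 287.] rect [502.7 -50.1] [107.2 102.1] 65.0 z 61.7
side 30 40 367 [332. 203.] rect [593.3 337.8] [ 53.4 221.5] 88.0 z 35.1
[[705.0, 355.0], [484.0, 368.0], [485.0, 343.0], [498.0, 329.0], [671.0, 308.0], [694.0, 328.0]]
side 30 40 828 [310. 238.] rect [504.9 158. ] [137.  181.6] 80.6 z 36.7
[[585.0, 211.0], [446.0, 231.0], [409.0, 107.0], [569.0, 78.0], [584.0, 82.0]]
side 30 40 238 [328. 307.] rect [510.  -84.3] [134.7  68.1] 16.2 z 34.9
[[565.0, -33.0], [439.0, -69.0], [438.0, -77.0], [528.0, -115.0]]
side 30 40 282 [326. 402.] rect [ 435.1 -337.5] [ 9.7 97.2] 79.7 z 35.1
[[482.0, -349.0], [399.0, -326.0], [386.0, -334.0]]
side 80 110 307 [301. 182.] rect [524.3 360.6] [76.7 59.7] 24.0 z 89.6
side 80 110 483 [329. 269.] rect [502.9 -51.5] [46. 45.] 77.5 z 102.3
```

Call:
play_rows([
  [[0,0,0],[-0.16,-0.119,0],1],
  [[0,0,0],[-0.16,-0.119,0],1],
  [[0,0,0],[-0.16,-0.119,0],1],
  [[0,0,0],[-0.16,-0.119,0],1],
  [[0,0,0],[-0.16,-0.119,0],1],
  [[0,0,0],[-0.16,-0.119,0],1],
  [[0,0,0],[-0.16,-0.119,0],1],
  [[0,0,0],[-0.16,-0.119,0],1],
  [[0,0,0],[-0.16,-0.119,0],1],
  [[0,0,0],[-0.16,-0.119,0],1],
])

```text
t: 1.35
position: [450.7, 42.8, 229.3]
tool_rot: [-3.138, -0.001, 2.801]
ft_force: [1.3, 1.5, -0.7]
opening: 85.4
```

Call:
play_rows([
  [[0,0,-0.12],[0,0,0],1],
  [[0,0,-0.12],[0,0,0],1],
  [[0,0,-0.12],[0,0,0],1],
  [[0,0,-0.12],[0,0,0],1],
  [[0,0,-0.12],[0,0,0],1],
  [[0,0,-0.12],[0,0,0],1],
  [[0,0,0],[0,0,0],1],
])

```text
t: 2.22
position: [450.9, 38.9, 226.9]
tool_rot: [3.139, -0.008, -2.353]
ft_force: [0.2, 0.0, 0.8]
opening: 85.3
```

```bash
python3 - <<'E'
from h import *
s=read_state();print(s['t'],s['joints'],s['position'],s['tool_rot'])
p,W=cloud('wrist');np.save('wrist',W);save('w1.png',p)
E
```

```text
2.225 [ 0.08817996  0.12322303 -0.15354227  1.30135616 -0.00310782 -0.70077048] [450.91467869  38.88036807 226.91634481] [ 3.13924471 -0.00760285 -2.3526219 ]
```

View pics/w1.png

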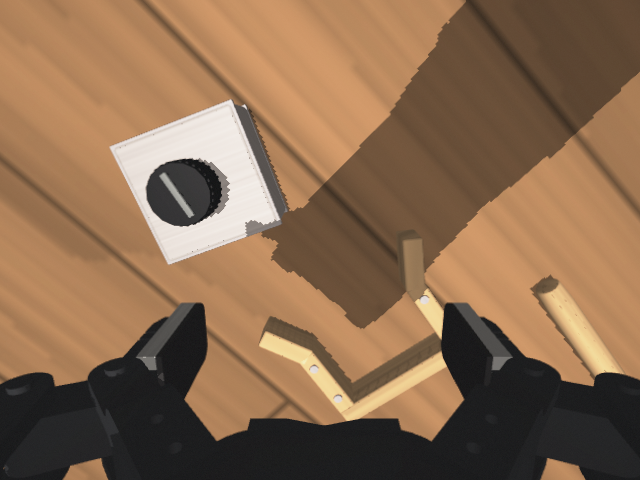

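The wrist picture shows the tin at (200,180) with its cap at (180,190). The holder's side walls start at (315,370) and (425,300), and its back wall is near (400,380). I'll fit the poses from this cloud.

```bash
python3 - <<'E'
from h import *
from scipy.optimize import minimize
from scipy.spatial import cKDTree
W=np.load('wrist.npy'); x,y,z=W[...,0],W[...,1],W[...,2]
for lo,hi in((55,65),(90,110)):
    m=((z>lo)&(z<hi)&(x>430)&(x<580)&(y<20)).astype(np.uint8)
    k,L,st,c=cv2.connectedComponentsWithStats(m); i=1+st[1:,4].argmax(); P=W[L==i]
    r=cv2.minAreaRect(P[:,:2].astype(np.float32));print(lo,r,np.median(P[:,2]))
def model(h):
    g=[]
    for xs,ys in(((-20,68),(53,71)),((-20,68),(-71,-53)),((50,68),(-71,71))):
        a,b=np.meshgrid(np.arange(xs[0],xs[1]+1,2),np.arange(ys[0],ys[1]+1,2));g.append(np.c_[a.ravel(),b.ravel()])
    return np.vstack(g)
def sd(p): # distance outside union of the walls
    d=[]
    for (a,b),(c,e) in(((-20,68),(53,71)),((-20,68),(-71,-53)),((50,68),(-71,71))):
        dx=np.maximum(np.maximum(a-p[:,0],p[:,0]-b),0);dy=np.maximum(np.maximum(c-p[:,1],p[:,1]-e),0);d.append(np.hypot(dx,dy))
    # flares
    for s in(1,-1):
        A=np.array([-20,s*62]);B=np.array([-60,s*84.]);t=np.clip(((p-A)@(B-A))/((B-A)@(B-A)),0,1)
        d.append(np.maximum(np.linalg.norm(p-A-t[:,None]*(B-A),axis=1)-9,0))
    return np.min(d,0)
for n in('scene','side','wrist'):
    V=np.load(n+'.npy').reshape(-1,3);V=V[np.isfinite(V).all(1)]
    o=(V[:,2]>31)&(V[:,2]<40)&(V[:,0]>395)&(V[:,0]<600)&(V[:,1]>65)&(V[:,1]<250)
    Q=V[o,:2]
    grid=model(0)
    def tf(q,P): c,s=np.cos(q[2]),np.sin(q[2]);d=P-q[:2];return np.c_[d@[c,s],d@[-s,c]]
    def cost(q):
        p=tf(q,Q);e=np.minimum(sd(p),10)
        if n=='wrist': return (e**2).mean()
        dm=np.minimum(cKDTree(p).query(grid)[0],10); return (e**2).mean()+.5*(dm**2).mean()
    b=min((minimize(cost,[503+i,153+j,a],method='Nelder-Mead') for i in(-4,4) for j in(-4,4) for a in(1.38,1.45)),key=lambda r:r.fun)
    print(n,len(Q),b.x.round(3),b.fun)
E
```

```text
55 ((501.18511962890625, -50.070655822753906), (102.1517562866211, 102.45050048828125), 64.90831756591797) 58.888475736208534
90 ((500.303466796875, -49.605186462402344), (44.80647277832031, 44.8502082824707), 7.568877696990967) 102.20798847151622
scene 742 [502.059 153.626   1.403] 1.475405535249395
side 785 [504.504 153.945   1.414] 1.9156157645800524
wrist 5932 [502.996 153.874   1.406] 0.0020574913992369
```

Call:
play_rows([
  [[0,0,0],[0.056,-0.196,0],1],
  [[0,0,0],[0.056,-0.196,0],1],
  [[0,0,-0.12],[0,0,0],1],
  [[0,0,-0.12],[0,0,0],1],
  [[0,0,-0.12],[0,0,0],1],
  [[0,0,-0.12],[0,0,0],1],
  [[0,0,-0.12],[0,0,0],1],
  [[0,0,-0.12],[0,0,0],1],
  [[0,0,-0.12],[0,0,0],1],
  [[0,0,-0.12],[0,0,0],1],
  [[0,0,0],[0,0,0],1],
])

```text
t: 3.65
position: [501.3, -53.2, 225.3]
tool_rot: [3.132, 0.004, -0.868]
ft_force: [-0.5, -0.5, 0.4]
opening: 85.2
```

```bash
cat >> h.py <<'E'
from scipy.spatial.transform import Rotation as Ro
def go(x,y,z,yaw=None):
    s=read_state(); R=Ro.from_euler('xyz',s['tool_rot']); d=R.inv().apply(np.array([x,y,z])-s['position'])/250
    t=(R.inv()*Ro.from_euler('xyz',[np.pi,0,s['tool_rot'][2] if yaw is None else yaw])).as_rotvec()/(np.pi/2)
    print('t',round(s['t'],2),'pos',s['position'].round(1),'rot',s['tool_rot'].round(3),'q',s['joints'].round(2),'F',s['ft_force'].round(1),'T',s['ft_torque'].round(2),'op',round(s['opening'],1));print('shift',d.round(4),'turn',t.round(4))
E
python3 -c "
from h import *
go(500.7,-50,72)"
```

```text
t 3.65 pos [501.3 -53.2 225.3] rot [ 3.132  0.004 -0.868] q [-0.1   0.23 -0.03  1.32 -0.   -2.38] F [-0.5 -0.5  0.4] T [ 0.01 -0.    0.02] op 85.2
shift [-0.0089 -0.0125  0.6131] turn [0.0061 0.0025 0.    ]
```

Call:
play_rows([
  [[0.006,0.0025,0],[-0.0045,-0.006,0.12],1],
  [[0,0,0],[-0.0045,-0.006,0.12],1],
  [[0,0,0],[0,0,0.12],1],
  [[0,0,0],[0,0,0.12],1],
  [[0,0,0],[0,0,0.08],1],
  [[0,0,0],[0,0,0.0],1],
])

```text
t: 4.4
position: [502.0, -49.6, 81.4]
tool_rot: [-3.141, -0.001, -0.916]
ft_force: [0.5, 0.2, 0.1]
opening: 85.3
```

```bash
python3 -c "
from h import *
go(500.7,-50,72,-0.868)"
```

```text
t 4.4 pos [502.  -49.6  81.4] rot [-3.141e+00 -1.000e-03 -9.160e-01] q [-0.1   0.3  -0.31  0.96 -0.   -2.32] F [0.5 0.2 0.1] T [-0.04 -0.02 -0.  ] op 85.3
shift [-0.0018  0.0053  0.0375] turn [-0.0004 -0.0005 -0.0308]
```

Call:
play_rows([
  [[0,0,0],[-0.002,0.004,0.04],1],
  [[0,0,0],[0,0,0.003],-1],
  [[0,0,0],[0,0,0],-1],
  [[0,0,0],[0,0,0],-1],
  [[0,0,0],[0,0,0],-1],
  [[0,0,0],[0,0,0],-1],
  [[0,0,0],[0,0,0],-1],
], newtons=60)

```text
t: 5.28
position: [502.2, -49.8, 72.4]
tool_rot: [-3.139, -0.003, -0.923]
ft_force: [-0.6, 0.9, -1.0]
opening: 42.4
```

```bash
python3 -c "
from h import *
go(503-130*np.cos(1.406),153.9-130*np.sin(1.406),72,-0.916+.27)"
```

```text
t 5.28 pos [502.2 -49.8  72.4] rot [-3.139e+00 -3.000e-03 -9.230e-01] q [-0.1   0.31 -0.33  0.93  0.   -2.32] F [-0.6  0.9 -1. ] T [ 0.01 -0.01  0.02] op 42.4
shift [-0.2902 -0.1168  0.0011] turn [-0.0017 -0.0019 -0.1763]
```

Call:
play_rows([
  [[0,0,-0.035],[-0.048,-0.02,0],-1],
  [[0,0,-0.035],[-0.048,-0.018,0],-1],
  [[0,0,-0.035],[-0.048,-0.016,0],-1],
])

```text
t: 5.65
position: [489.5, -13.2, 72.5]
tool_rot: [-3.139, -0.005, -0.751]
ft_force: [1.4, -2.8, -2.3]
opening: 42.6
```

```bash
python3 -c "
from h import *
go(503-130*np.cos(1.406),153.9-130*np.sin(1.406),72,-0.923+.27)"
```

```text
t 5.65 pos [489.5 -13.2  72.5] rot [-3.139 -0.005 -0.751] q [-0.03  0.28 -0.37  0.92 -0.   -2.42] F [ 1.4 -2.8 -2.3] T [-0.5  -0.43 -0.03] op 42.6
shift [-0.1288 -0.0923  0.0015] turn [-0.0014 -0.0032 -0.0626]
```

Dragging works, at about 3 N. I'll continue to the pre-mouth point and then check with the cameras.

Call:
play_rows([
  [[0,0,-0.025],[-0.045,-0.03,0],-1],
  [[0,0,-0.025],[-0.045,-0.03,0],-1],
  [[0,0,-0.015],[-0.045,-0.03,0],-1],
  [[0,0,0],[0,0,0],-1],
])

```text
t: 6.15
position: [476.8, 30.0, 72.4]
tool_rot: [-3.14, -0.004, -0.639]
ft_force: [-0.1, 4.8, -1.3]
opening: 42.5
```

```bash
cat >> h.py <<'E'
def tin():
    for n in('scene','side'):
        pic,W=cloud(n); z=W[...,2]; s=read_state()['position']
        # white/grey tin: low saturation, bright
        hsv=cv2.cvtColor(pic,cv2.COLOR_RGB2HSV)
        m=((z>54)&(z<66)&(np.hypot(W[...,0]-s[0],W[...,1]-s[1])<85)&(hsv[...,1]<60)&(hsv[...,2]>110)).astype(np.uint8)
        P=W[m>0][:,:2].astype(np.float32); r=cv2.minAreaRect(P); d=np.array(r[0])-[503,153.9]
        c,q=np.cos(1.406),np.sin(1.406)
        print(n,len(P),np.round(r[0],1),np.round(r[1],1),'yaw-holder deg',round((r[2]-80.6+45)%90-45,1),'holder xy',(d@[c,q]).round(1),(d@[-q,c]).round(1))
        save(n+'_%.1f.png'%read_state()['t'],pic)
E
python3 -c "
from h import *
tin()
go(503-60*np.cos(1.406),153.9-60*np.sin(1.406),72)"; ls pics
```

```text
scene 825 [474.4  29.4] [101.8 103.9] yaw-holder deg 1.6 holder xy -127.5 7.8
side 1045 [478.   25.6] [100.5 100.1] yaw-holder deg 0.3 holder xy -130.6 3.6
t 6.25 pos [477.1  29.4  72.4] rot [-3.139 -0.004 -0.641] q [ 0.06  0.26 -0.4   0.91 -0.   -2.44] F [ 0.3  3.  -2.1] T [0.67 0.14 0.01] op 42.6
shift [-0.1044 -0.2478  0.0019] turn [-0.0015 -0.0027  0.    ]
scene.png
scene_6.2.png
side.png
side_6.2.png
w1.png
```

Call:
play_rows([
  [[0,0,0],[-0.022,-0.052,0],-1],
  [[0,0,0],[-0.022,-0.052,0],-1],
  [[0,0,0],[-0.022,-0.052,0],-1],
  [[0,0,0],[-0.022,-0.052,0],-1],
  [[0,0,0],[-0.022,-0.052,0],-1],
  [[0,0,0],[0,0,0],-1],
])

```text
t: 7.0
position: [494.0, 95.9, 72.8]
tool_rot: [3.134, -0.009, -0.646]
ft_force: [0.1, 0.6, -6.9]
opening: 42.5
```

```bash
python3 -c "
from h import *
tin()
go(503,153.9,72)"
```

```text
scene 763 [492.4  96.8] [105.4 102.5] yaw-holder deg 0.4 holder xy -58.1 1.1
side 968 [495.4  92. ] [106.  100.4] yaw-holder deg 0.1 holder xy -62.3 -2.6
t 7.1 pos [493.7  95.   72.8] rot [ 3.134 -0.009 -0.646] q [ 0.2   0.31 -0.33  0.94 -0.01 -2.3 ] F [ 0.8  0.6 -6.4] T [ 0.33 -0.06 -0.01] op 42.6
shift [-0.1121 -0.2103  0.0004] turn [ 0.0051 -0.006  -0.    ]
```

Call:
play_rows([
  [[0.005,-0.006,0],[-0.022,-0.042,0.003],-1],
  [[0,0,0],[-0.022,-0.042,0.001],-1],
  [[0,0,0],[-0.022,-0.042,0],-1],
  [[0,0,0],[-0.02,-0.038,0],-1],
  [[0,0,0],[0,0,0],-1],
])

```text
t: 7.72
position: [501.3, 136.1, 73.9]
tool_rot: [3.134, -0.007, -0.652]
ft_force: [-0.4, -0.4, -8.0]
opening: 42.5
```

```bash
python3 -c "
from h import *
tin()
go(503,153.9,72)"
```

```text
scene 722 [499.2 135.3] [103.  102.7] yaw-holder deg 1.1 holder xy -19.0 0.7
side 835 [502.4 131. ] [ 99.9 101.4] yaw-holder deg 0.0 holder xy -22.7 -3.1
t 7.83 pos [501.1 135.4  73.9] rot [ 3.134 -0.007 -0.652] q [ 0.27  0.34 -0.28  0.96 -0.01 -2.22] F [ 0.1  0.5 -8.1] T [-0.05  0.11 -0.  ] op 42.7
shift [-0.039  -0.0634  0.0069] turn [ 0.005  -0.0047 -0.    ]
```

Call:
play_rows([
  [[0.005,-0.005,0],[0,0,0.008],-1],
  [[0,0,0],[-0.017,-0.028,0.003],-1],
  [[0,0,0],[-0.016,-0.026,0.002],-1],
  [[0,0,0],[0,0,0],-1],
])

```text
t: 8.32
position: [503.5, 145.9, 73.7]
tool_rot: [3.138, -0.006, -0.656]
ft_force: [0.9, 1.2, -8.8]
opening: 42.1
```

```bash
python3 -c "
from h import *
tin()
go(503,153.9,72)"
```

```text
scene 695 [502.6 144.5] [100.7 101.3] yaw-holder deg 1.1 holder xy -9.4 -1.1
side 816 [504.7 140.5] [99.5 99.5] yaw-holder deg 0.5 holder xy -13.0 -3.9
t 8.43 pos [503.3 145.7  73.5] rot [ 3.138 -0.006 -0.656] q [ 0.29  0.34 -0.27  0.96 -0.01 -2.2 ] F [ 0.5 -1.1 -7.9] T [-0.25  0.28 -0.03] op 42.3
shift [-0.0211 -0.0252  0.0056] turn [ 0.0024 -0.004  -0.    ]
```

Call:
play_rows([
  [[0,0,0],[0,0,0.008],-1],
  [[0,0,0],[0,0,0.006],-1],
])

```text
t: 8.68
position: [503.7, 145.4, 71.5]
tool_rot: [3.139, -0.007, -0.657]
ft_force: [-15.3, -2.2, 36.0]
opening: 42.6
```

Call:
play_rows([
  [[0.002,-0.003,0],[-0.016,-0.02,0.003],-1],
  [[0,0,0],[-0.016,-0.02,0.003],-1],
])

```text
t: 8.93
position: [504.8, 152.0, 74.1]
tool_rot: [3.136, -0.014, -0.661]
ft_force: [-1.3, -18.0, 12.1]
opening: 42.5
```

```bash
python3 -c "
from h import *
tin()
go(503,153.9,72)"
```

```text
scene 668 [502.1 148.9] [100.6 104.8] yaw-holder deg 0.2 holder xy -5.0 0.1
side 812 [504.8 149.5] [101.8 100.2] yaw-holder deg 0.2 holder xy -4.0 -2.5
t 9.03 pos [504.7 154.8  72.7] rot [ 3.14  -0.009 -0.659] q [ 0.3   0.35 -0.26  0.95 -0.01 -2.18] F [  2.9 -11.6   6.3] T [-2.28 -0.46 -0.02] op 42.1
shift [-0.0032  0.007   0.0027] turn [ 0.001 -0.006 -0.   ]
```

Call:
play_rows([
  [[0,-0.004,0],[-0.01,-0.013,0.001],-1],
  [[0,0,0],[0,0,0],-1],
  [[0,0,0],[0,0,0],-1],
])

```text
t: 9.4
position: [505.0, 154.6, 73.0]
tool_rot: [3.135, -0.009, -0.662]
ft_force: [-0.5, 0.2, -6.9]
opening: 42.3
```

```bash
python3 -c "
from h import *
tin()
go(503,153.9,72)
a=cv2.imread('pics/side_%.1f.png'%read_state()['t']) 
import glob,os
f=sorted(glob.glob('pics/s*_9*.png'),key=os.path.getmtime);print(f)
A=cv2.resize(cv2.imread([i for i in f if 'scene' in i][-1])[170:290,280:430],None,fx=2.6,fy=2.6,interpolation=2)
B=cv2.resize(cv2.imread([i for i in f if 'side' in i][-1])[180:300,240:390],None,fx=2.6,fy=2.6,interpolation=2)
cv2.imwrite('pics/home.png',np.hstack([A,B]))"
```

```text
scene 689 [502.8 151.3] [100.3 102.8] yaw-holder deg 1.1 holder xy -2.6 -0.3
side 825 [506.4 150.1] [101.8  98.7] yaw-holder deg -0.0 holder xy -3.2 -4.0
t 9.5 pos [505.1 154.8  73. ] rot [ 3.135 -0.009 -0.662] q [ 0.3   0.35 -0.26  0.96 -0.01 -2.18] F [-0.2 -3.5 -3.2] T [-0.58  0.05  0.03] op 42.7
shift [-0.0044  0.0078  0.0041] turn [ 0.0043 -0.0057 -0.    ]
['pics/scene_9.0.png', 'pics/side_9.0.png', 'pics/scene_9.4.png', 'pics/side_9.5.png']
```

View pics/home.png

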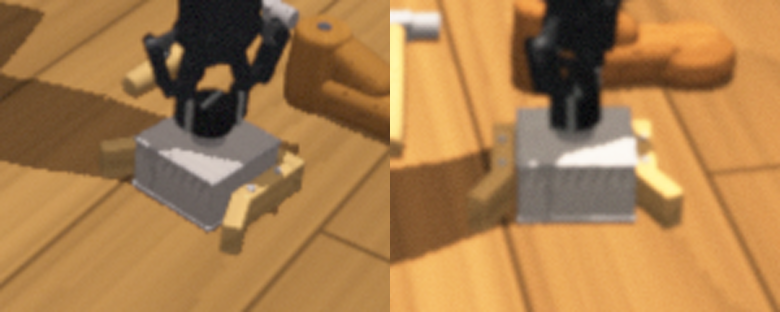

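The two crops show the tin seated between the side walls and against the back wall, flat. Next I'll screw the cap clockwise (+z turn), easing down a little as it goes.

Call:
play_rows([
  [[0.004,-0.005,0],[0,0,0.004],-1],
  [[0,0,0.09],[0,0,0.001],-1],
  [[0,0,0.09],[0,0,0.001],-1],
  [[0,0,0.09],[0,0,0.001],-1],
  [[0,0,0.09],[0,0,0.001],-1],
  [[0,0,0.09],[0,0,0.001],-1],
  [[0,0,0.09],[0,0,0.001],-1],
  [[0,0,0.09],[0,0,0.001],-1],
  [[0,0,0.09],[0,0,0.001],-1],
])

```text
t: 10.62
position: [504.8, 154.1, 71.3]
tool_rot: [-3.141, 0.0, -1.828]
ft_force: [-2.4, -3.6, 0.1]
opening: 42.2
```

```bash
python3 -c "
from h import *
tin()
go(504.5,154.5,72)"
```

```text
scene 697 [502.6 152.2] [100.4 104.1] yaw-holder deg 0.6 holder xy -1.7 0.1
side 791 [505.5 145.6] [98.4 98.4] yaw-holder deg -0.0 holder xy -7.7 -3.8
t 10.72 pos [504.8 154.1  71.2] rot [-3.141  0.    -1.825] q [ 0.3   0.35 -0.26  0.95 -0.   -1.02] F [-2.4 -1.6  1. ] T [-0.67  0.46 -0.07] op 42.4
shift [-0.0014  0.0015 -0.0031] turn [-0.0004  0.0001 -0.    ]
```

Call:
play_rows([
  [[0,0,0.09],[0,0,0.001],-1],
  [[0,0,0.09],[0,0,0.001],-1],
  [[0,0,0.09],[0,0,0.001],-1],
  [[0,0,0.09],[0,0,0.001],-1],
  [[0,0,0.09],[0,0,0.001],-1],
  [[0,0,0.09],[0,0,0.001],-1],
])

```text
t: 11.48
position: [504.6, 154.2, 70.4]
tool_rot: [3.141, 0.001, -2.674]
ft_force: [-2.4, -2.8, 1.9]
opening: 42.7
```

```bash
python3 -c "
from h import *
go(504.5,154.5,71)"
```

```text
t 11.47 pos [504.6 154.2  70.4] rot [ 3.141e+00  1.000e-03 -2.674e+00] q [ 0.3   0.35 -0.26  0.95  0.   -0.17] F [-2.4 -2.8  1.9] T [-0.74  0.54  0.04] op 42.7
shift [-0.0001  0.0014 -0.0023] turn [0.0004 0.0008 0.    ]
```

Call:
play_rows([
  [[0,0,0.09],[0,0,0.001],-1],
  [[0,0,0.09],[0,0,0.001],-1],
  [[0,0,0.09],[0,0,0.001],-1],
])

```text
t: 11.85
position: [504.6, 154.2, 70.0]
tool_rot: [3.14, 0.001, -3.099]
ft_force: [-2.2, -3.3, 1.9]
opening: 42.3
```

```bash
python3 -c "
from h import *
go(504.5,154.5,71)"
```

```text
t 11.85 pos [504.6 154.2  70. ] rot [ 3.140e+00  1.000e-03 -3.099e+00] q [ 0.3   0.35 -0.27  0.95  0.    0.25] F [-2.2 -3.3  1.9] T [-0.73  0.55  0.07] op 42.3
shift [ 0.0005  0.0011 -0.004 ] turn [0.0009 0.0006 0.    ]
```

Call:
play_rows([
  [[0,0,0.09],[0,0,0.0005],-1],
  [[0,0,0.09],[0,0,0.0005],-1],
  [[0,0,0.09],[0,0,0.0005],-1],
])

```text
t: 12.22
position: [504.6, 154.3, 69.7]
tool_rot: [3.139, 0.0, 2.758]
ft_force: [-0.8, -3.3, -2.4]
opening: 42.6
```

```bash
python3 -c "
from h import *
go(504.5,154.5,70)"
```

```text
t 12.22 pos [504.6 154.3  69.7] rot [3.139 0.    2.758] q [ 0.3   0.35 -0.27  0.95  0.    0.68] F [-0.8 -3.3 -2.4] T [-0.67  0.25  0.1 ] op 42.6
shift [ 0.0008  0.0006 -0.0014] turn [0.0014 0.     0.    ]
```

Call:
play_rows([
  [[0,0,0.09],[0,0,0.0005],-1],
  [[0,0,0.09],[0,0,0.0005],-1],
])

```text
t: 12.48
position: [504.6, 154.3, 69.4]
tool_rot: [3.139, -0.001, 2.475]
ft_force: [-1.7, -3.5, -1.5]
opening: 42.3
```

```bash
python3 -c "
from h import *
go(504.5,154.5,70)"
```

```text
t 12.47 pos [504.6 154.3  69.4] rot [ 3.139e+00 -1.000e-03  2.475e+00] q [ 0.3   0.35 -0.27  0.95  0.    0.96] F [-1.7 -3.5 -1.5] T [-0.69  0.29  0.05] op 42.3
shift [ 0.0008  0.0002 -0.0024] turn [ 0.0015 -0.0004 -0.    ]
```

Call:
play_rows([
  [[0,0,0.09],[0,0,0.0005],-1],
  [[0,0,0.09],[0,0,0.0005],-1],
])

```text
t: 12.72
position: [504.1, 154.1, 69.0]
tool_rot: [3.141, -0.002, 2.192]
ft_force: [-11.5, -10.9, 7.0]
opening: 42.5
```

```bash
python3 -c "
from h import *
go(504.5,154.5,70)"
```

```text
t 12.72 pos [504.1 154.1  69. ] rot [ 3.141e+00 -2.000e-03  2.192e+00] q [ 0.3   0.35 -0.27  0.95  0.    1.25] F [-11.5 -10.9   7. ] T [-2.17  2.23  1.81] op 42.5
shift [ 0.0005  0.0022 -0.004 ] turn [ 0.0006 -0.001  -0.    ]
```

Call:
play_rows([
  [[0,0,0.09],[0,0,0.0005],-1],
  [[0,0,0.09],[0,0,0.0005],-1],
])

```text
t: 12.98
position: [502.9, 150.3, 69.2]
tool_rot: [-3.138, 0.005, 1.91]
ft_force: [-6.8, -13.1, 8.6]
opening: 42.6
```

```bash
python3 -c "
from h import *
go(504.5,154.5,70);tin()"
```

```text
t 12.97 pos [502.9 150.3  69.2] rot [-3.138  0.005  1.91 ] q [ 0.29  0.35 -0.27  0.95 -0.01  1.53] F [ -6.8 -13.1   8.6] T [-2.59  1.27  1.93] op 42.6
shift [ 0.0137  0.0115 -0.0032] turn [-0.0021  0.0035 -0.    ]
scene 658 [500.8 150.4] [100.5 100.9] yaw-holder deg -3.0 holder xy -3.9 1.6
side 771 [502.9 148.1] [101.9  98.7] yaw-holder deg -2.9 holder xy -5.7 -0.9
```

Torque jumped to about 1.9 N m, so the cap has bottomed out, and the tin twisted about 3° in its play. Now I'll back off. The start yaw is 1.91 and the target is about 1.91 + 1.62 = 3.53 (−2.75).

Call:
play_rows([
  [[0,0,-0.09],[0,0,-0.0005],-1],
  [[0,0,-0.09],[0,0,-0.0005],-1],
  [[0,0,-0.09],[0,0,-0.0005],-1],
  [[0,0,-0.09],[0,0,-0.0005],-1],
  [[0,0,-0.09],[0,0,-0.0005],-1],
  [[0,0,-0.09],[0,0,-0.0005],-1],
  [[0,0,-0.09],[0,0,-0.0005],-1],
  [[0,0,-0.09],[0,0,-0.0005],-1],
  [[0,0,-0.09],[0,0,-0.0005],-1],
  [[0,0,-0.09],[0,0,-0.0005],-1],
])

```text
t: 14.32
position: [504.3, 153.2, 70.3]
tool_rot: [3.14, 0.001, -2.87]
ft_force: [-2.5, -0.1, -0.7]
opening: 42.2
```

```bash
python3 -c "
from h import *
tin();go(505,154.5,70.5,-2.75)"
```

```text
scene 714 [500.6 151. ] [102.7 102. ] yaw-holder deg 1.4 holder xy -3.2 1.9
side 820 [502.4 147.9] [100.7  99.5] yaw-holder deg 2.2 holder xy -6.0 -0.4
t 14.43 pos [504.3 153.2  70.3] rot [ 3.141e+00  1.000e-03 -2.874e+00] q [ 0.29  0.35 -0.27  0.95  0.    0.03] F [-2.4  0.9 -1.4] T [0.17 0.51 0.07] op 42.7
shift [-0.0041  0.0044 -0.0009] turn [ 0.0007  0.0005 -0.0789]
```

Call:
play_rows([
  [[0,0,-0.08],[0,0,-0.0005],-1],
  [[0,0,-0.012],[-0.004,0.012,0],-1],
  [[0,0,0],[-0.003,0.008,0],-1],
  [[0,0,0],[0,0,0],-1],
])

```text
t: 14.92
position: [503.8, 156.4, 70.8]
tool_rot: [-3.138, -0.001, -2.736]
ft_force: [-1.2, -3.9, -2.1]
opening: 42.4
```

```bash
python3 -c "
from h import *
tin();go(505,154.5,70.5,-2.74)
p,W=cloud('wrist');save('w2.png',p)"
```

```text
scene 713 [499.8 153.7] [101.3 103.1] yaw-holder deg -0.4 holder xy -0.7 3.1
side 791 [503.  148.3] [96.6 97.9] yaw-holder deg 0.6 holder xy -5.5 -0.9
t 15.03 pos [503.8 156.4  70.8] rot [-3.138e+00 -1.000e-03 -2.735e+00] q [ 0.3   0.35 -0.26  0.95 -0.   -0.1 ] F [-2.7 -6.3 -0.6] T [-1.22  0.42  0.05] op 42.3
shift [-0.0013 -0.009   0.0013] turn [-0.0021 -0.0004  0.003 ]
```

View pics/w2.png

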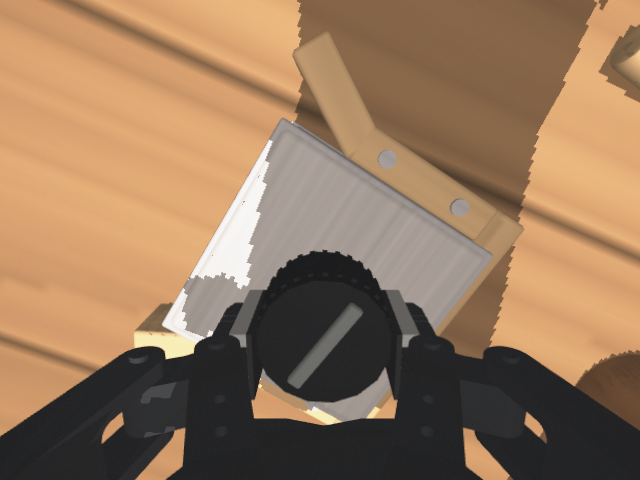

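The wrist picture shows the tin seated against the walls, with the cap in the jaws and its ridge running from (292,385) to (358,308). I'll compare the ridge angle with the tin's x axis.

```bash
python3 - <<'E'
from h import *
p,W=cloud('wrist'); W0=np.load('wrist.npy')
def ang(W,a,b,ty):
    f=lambda q:np.nanmedian(W[q[1]-2:q[1]+3,q[0]-2:q[0]+3].reshape(-1,3),0)
    A,B=f(a),f(b);d=B-A;t=np.arctan2(d[1],d[0]);print(A.round(1),B.round(1),'len',np.linalg.norm(d).round(1),'rel tin mod pi',((t-ty)%np.pi).round(3))
ang(W0,(165,178),(190,213),1.133)
ang(W,(296,381),(356,311),1.406)
E
```

```text
[497.1 -62.5 104.7] [504.  -35.7 104.7] len 27.7 rel tin mod pi 0.188
[514.6 151.7 103.2] [484.9 159.1 103.4] len 30.6 rel tin mod pi 1.491
```

```bash
python3 -c "
from h import *
s=read_state();print(s['t'],s['opening'],s['ft_force']);print(finish_job())"
```

```text
15.125 42.65523456989441 [-0.91851231 -5.83391998  0.05951478]
the job is handed in; nothing more can be done
None
```

I slid the tin into the holder by its cap, screwed the cap down until it bottomed out, and backed it off about a quarter turn. I then handed the job in at 15.1 s with the cap still gripped. `finish_job` gave no verdict.

- **Tin home:** The wrist picture shows it seated against the walls, and it still pressed the back wall with about 6 N. The camera fits put its x at −0.7 mm (scene) and −5.5 mm (side). They disagree by about 5 mm, but both are inside the 10 mm limit. Its y is within about 3 mm and its yaw within 1°.
- **Cap bottomed out:** The turning torque jumped from about 0.07 to 1.9 N m after 3.15 to 3.43 rad of turning. The ridge put the starting angle at about 3.33 rad, which agrees. At the stop the tin twisted about 3° in its play and shifted back a few mm, so I pushed it home again.
- **Cap backed off:** The ridge now reads about 1.49 rad relative to the tin (taking it as in line with the tin's x axis at zero), and the tool rotation suggests about 1.55 rad. Both are inside 1.22 to 1.92 rad.
- **Grip:** It was set to 60 N, with the fingers stopped on the cap at 42.7 mm.
- **Lift during the slide:** Downward loads of 7 to 9 N on the tool show it was partly carrying the tin at times. The tool rose about 1.5 mm at most, well under the 15 mm limit.
- **Other things:** I did not measure the other things on the bench again, but the arm's path kept clear of them.

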